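# Take a gauge reading: zero, measure, and hold the probe on the ring

### The job

Take a reading with the bench gauge: on its console press the round key to zero it, let it come up, then press the long bar key to start the measurement, leaving the square key alone. Then lift the hand probe out of its stand and hold its tip inside the ring marked on the sloping plate (not on the cross), square to the sloping face, pushing lightly so that the sprung tip is about halfway in. Finish while still holding the probe there, steady, and leave the other things on the bench where they are.

Things in the scene. Friction and masses are not known exactly. Their poses are not given: they have to be found in the camera images.
- round_top (a point): centre of the top of the round key: black, 22 mm across, on an aluminium bezel of 34 x 46 mm. The three keys stand in a row 54 mm apart on top of the console, in any order; all are black, their tops 55 mm above the bench at rest and 11 mm above their bezels.
- bar_top (a point): centre of the top of the long bar key: black, 14 x 34 mm, its long side along the row of keys.
- square_top (a point): centre of the top of the square key: black, 21 x 21 mm. Not to be pressed.
- round_key (a joint): travel of the round key, m: 0 at rest, 0.005 fully down. Springs: 1.5 N starts it, 5 N holds it fully down; it comes up by itself.
- bar_key (a joint): travel of the bar key, m: same as the round key.
- square_key (a joint): travel of the square key, m: same as the round key.
- console: grey gauge console, 90 mm deep (x) and 180 mm wide (y), the key deck 40 mm high, a raised back with a small screen to about 92 mm high behind the keys on its +x side. Fixed. Origin: centre of its underside below the key deck; the keys stand along its y axis, 10 mm towards -x from its centre.
- stand: probe stand, fixed: dark foot 84 x 90 x 10 mm, two cheeks, and an aluminium top plate 60 x 70 mm, 14 mm thick, its top 85 mm above the bench, with an upright bore of 23 mm diameter in the middle. Origin: centre of its underside; z up.
- probe: hand probe, loose, 120 g, standing tip down in the stand. Origin: on its axis at the underside of the steel collar (32 mm across, 6 mm thick, sits on the stand); z runs from tip to grip, x and y square to the grip's flats. Black square grip 24 x 24 mm from z = 6 to 66 mm, steel button on it to 73 mm; below the collar a barrel 18 mm across, then the thin tip, its end at z = -70 mm.
- desk_lamp_swivel (a joint): swivel of the black desk lamp, rad, about its foot at the back left of the bench (x 0.56, y 0.28). Its arm stands steeply over the foot to 0.4 m high (near x 0.57, y 0.2) and then reaches to the right over the back of the bench, the shade near x 0.72, y -0.18, above 0.5 m. Not part of the job: swing in past it close to the robot's base.
- tip_end (a point): end of the probe's sprung tip (6 mm thick, round end). It moves with the tip.
- tip (a joint): how far the sprung tip is pushed into the probe, m: 0 at rest, 0.008 fully in. The spring gives 1 N at the start, 3.4 N at 4 mm and 5.8 N at 8 mm.
- bracket: dark bracket under the sloping plate, fixed: foot 120 x 110 x 10 mm. Origin: centre of its underside; the plate slopes down towards its -x.
- plate: sloping bare metal plate 100 x 104 x 12 mm, fixed, 20 degrees from level, with two dark marks on its upper face: a ring (20 mm inside, 26 mm outside diameter) and a diagonal cross, 48 mm apart. Origin: centre of the upper face, 66 mm above the bench; z: outward normal of that face, y level, x up the slope.
- ring (a point): centre of the ring mark, on the upper face of the plate (plate x = -4 mm, y = +24 mm). The cross mark is at plate y = -24 mm.
- hub_cap: black hub cap, 43 mm across, 23 mm high
- tape_roll: roll of brown tape, 62 mm across, 19 mm high
- lozenge_tin: small flat tin, 63 x 93 x 22 mm
- glue_bottle: white glue bottle with red cap, 40 mm across, 98 mm high
- oak_block: oak block, 45 x 85 x 36 mm
- ring_spanner: steel ring spanner, 22 x 164 x 6 mm
- shim_block: pine offcut, 28 x 75 x 42 mm
Mind the look-alikes: they are no part of the job. Leave any purple look-alike of the stand alone.

How it is judged:
On the way, in this order (a step that is already met when the one before it is completed fails the run):
1. the round key is pressed, the others up (value of joint round_key above 0.0035 m and value of joint each of bar_key, square_key below 0.001 m), for 0.04 s.
2. then the bar key is pressed, the others up (value of joint bar_key above 0.0035 m and value of joint each of round_key, square_key below 0.001 m), for 0.04 s.
3. all keys are up and the probe is lifted clear of its stand in the fingers (value of joint each of round_key, bar_key, square_key below 0.001 m and contact force between probe and stand below 0.1 N and contact force between the fingers and probe above 1 N and height (world z) of tip_end above 0.1 m), for 0.1 s.
4. the probe's tip is held on the ring (distance between tip_end and ring below 0.0075 m and angle between the z axis of probe and the z axis of plate, either way round below 0.15 rad and value of joint tip between 0.0015 and 0.0068 m and contact force between tip and plate between 1 and 8 N and contact force between the fingers and probe above 1 N and contact force between probe and stand below 0.1 N and contact force between each of the arm, the fingers and plate below 0.1 N and linear speed of probe below 0.01 m/s), for 0.3 s.
At the end, for the whole second after the job is handed in: Probe held in the fingers, clear of the stand and still; tip end within 7.5 mm of the ring's centre, axis within 0.15 rad of square to the plate, sprung tip 1.5 to 6.8 mm in with 1 to 8 N on the plate, gripper off the plate; all keys up (all of step 4 and value of joint each of round_key, bar_key, square_key below 0.001 m); the arm keeps its last pose, push and grip.
It fails at once if the square key is pressed (value of joint square_key above 0.0025 m).
It fails at once if two keys are down together (value of joint each of round_key, bar_key above 0.0025 m).
It fails at once if the probe is pushed hard onto the plate (contact force between probe and plate above 20 N).
It fails at once if another thing on the bench is shifted (distance of any of hub_cap, tape_roll, lozenge_tin, glue_bottle, oak_block, ring_spanner, shim_block from where it was at the start of the episode above 0.03 m).
It also fails if it takes over 64 s, if anything falls off the work surface, if the arm or the gripper's body presses on something with over 40 N, if the wrist force passes 120 N, or if a joint passes its speed limit or range.

### The arm

A 7-joint arm with a two-finger parallel gripper is mounted at the origin on a cart in front of the work surface, level with it; the furniture and walls round the work are solid. World frame = base frame: x ahead of the robot, y to its left, z up, the work surface at z = 0. Lengths are in m, angles in rad, forces in N, time in s.
With the tool pointing down it reaches from about 0.425 to 1.025 m from the base axis. Payload 3.6 kg.
Tool frame: the origin (TCP) lies at the very end of the fingers, on their centre line; the grasp point (between the pads) lies 19 mm behind it (grip_depth is the distance from the TCP to the grasp point, in m); z points along the fingers, y is the line along which they close (so a half turn about z gives the same grasp; the last joint's range is limited). The gripper opens to 85 mm and grips with 20 to 120 N. Pads are 22 mm wide; open, the fingers measure 114 mm over their backs; the gripper's body (76 mm by 85 mm) begins 54 mm behind the grasp point. The pads swing forward as they close: fully open they stand 13 mm farther back than shut.
Start: joints at [-1.363, 0.591, 0.048, 1.609, -0.033, 0.943, -0.034], TCP at [0.215, 0.692, 0.231] pointing down, gripper open.
Joint ranges: [-2.69, 2.69], [-0.47, 2.24], [-1.27, 1.36], [0.19, 2.51], [-1.53, 4.68], [0.08, 2.07], [-3.09, 3.09]. Speed limits (rad/s): [2.57, 2.57, 3.14, 3.14, 3.14, 3.14, 3.14].

### API

Orientations are given as a 3x3 rotation matrix whose columns are the frame's x, y, z axes.
In Python, from rig import * gives the robot as it stands.
- The arm moves only by the tool move_arm, never from a script. Its argument "rows" is a list that holds one entry, the list of rows, each a list of 5 numbers: the opening, from 0 (shut) to 1 (fully open), then the shift along the tool's x, y, z in m, then the turn about the tool's z in rad. A call has 1 to 12 rows; each row shifts and turns the commanded pose from where the row before left it, along the tool's axes as they then stand; what a row does not reach is not made up. A row lasts 1/10 s, in which the tool goes at most 50 mm and 8.59 degrees, less where a joint would pass 70% of its speed; a pose out of reach is approached as far as the arm can. A call with a gripper value outside its range is refused whole. The fingers move at their own pace and stop on an object; "newtons" is the grip in N (left out, the last holds). Time passes only in rows, so rows that do not move let the fingers close. It gives the time, the measured TCP pose, the force, the opening and the grip force at its end, in the units of the state.
- state(): the state, without advancing time (a new reading comes with each control period).
- read_camera(name): name is "side" or "top"; returns the picture (420x560x3 uint8, red, green, blue); there is no depth.
- calibration(name): a dict with "fx", "fy", "cx", "cy" (pixels), "k1" (the pictures are not rectified: a ray, as slopes to the right and down, at radius r is drawn at 1 + k1 r^2 times it, then the intrinsics apply), "origin" and "orientation" of the camera in the world. Camera axes: x right, y down, z forward; pixel columns grow to the right and rows downward; lengths in m; the calibration is good to about 2 mm. A picture is of the moment at which its call begins. calibration takes no time and is no camera call.
- sign_off(): hands the job in; it is judged then, once.
Trained networks look in the newest picture that a camera, given by its name, has taken for a name from the list of things; names that differ only in an ending like _2 or _b are one class to them, and where a whole thing is asked for, a point or a joint stands for the part that bears it (a point fixed in the world has none). Each returns a list of dicts, best first, with "confidence" (0 to 1); they miss things now and then, are a little off and sometimes report something else, mostly with a low value. They report only what shows in the picture. A call takes as long as a camera call. They do not tell look-alikes from the thing itself.
- trace(camera, thing): "pixels" (420x560 bool, what is visible of it).
- mark_of(camera, thing): "position" ([x, y, z] in m, in world coordinates, good to about 4 mm: a listed point, or the origin of a listed thing).
The state is a dict: "clock": time; "joint_positions": joint angles; "joint_vel": joint speeds; "effort": joint torques, N m; "eef_pos": TCP position; "ee_rot": TCP orientation; "contact_force": force on the tool from outside, world axes, zero at the start; "ft_torque": the same for the moment, N m; "gripper_width": finger opening in m; "grasp_force": force on a finger pad.
Only numpy, scipy, OpenCV 4.12 (cv2) and the standard library are available. Lean on these libraries where they do the work, as an engineer would, in place of code of your own. Each camera call takes 0.05 s, during which the arm holds its last target. There are 200 camera calls.

## Working session

There is one attempt and no reset: what is moved stays moved. The work goes in short steps, Python scripts to look and compute and a tool call to move; the robot and the scene stay as the last step left them, time stands still between calls to the robot, and variables do not carry over. Pictures are saved under pics/ and viewed, at most 10 in all, crops included, and the job is handed in when it is done.

Besides the shell and the picture viewer there is one more tool, called after "Emit:" by a JSON object that holds its "api" and its "payload". move_arm: Moves the arm, as the interface text tells. Its arguments: {"type":"object","properties":{"rows":{"type":"array","items":{"type":"array","items":{"type":"array","items":{"type":"number"}}}},"newtons":{"type":"number"}},"required":["rows"]}

```bash
mkdir -p pics; python3 - <<'E'
from rig import *
import cv2,numpy as np
for c in ("top","side"):
    im=read_camera(c); cv2.imwrite(f"pics/{c}0.png",im[:,:,::-1])
    k=calibration(c); print(c,np.round(k["origin"],3),np.round(k["orientation"],2).tolist(),k["fx"])
    for t in ["round_top","bar_top","square_top","console","stand","probe","bracket","plate","ring","tip_end","glue_bottle"]:
        try: print(t,[(np.round(d["position"],3).tolist(),round(d["confidence"],2)) for d in mark_of(c,t)][:3])
        except Exception as e: print(t,e)
s=state();print(s["clock"],s["eef_pos"],np.round(s["ee_rot"],3).tolist(),s["gripper_width"])
E
```

```text
top [-0.159 -0.071  1.146] [[-0.14, -0.85, 0.51], [-0.99, 0.13, -0.06], [-0.01, -0.51, -0.86]] 472.73302328113726
round_top [([0.493, 0.012, 0.053], 0.44)]
bar_top [([0.498, -0.04, 0.054], 0.53), ([0.493, 0.072, 0.058], 0.27)]
square_top [([0.495, -0.204, 0.005], 0.56), ([0.49, 0.071, 0.056], 0.49)]
console [([0.51, 0.015, -0.001], 0.57), ([0.381, -0.108, -0.001], 0.21)]
stand [([0.212, -0.406, 0.001], 0.59), ([0.495, -0.206, 0.003], 0.55), ([0.36, -0.371, 0.0], 0.46)]
probe [([0.496, 0.012, 0.054], 0.48)]
bracket [([0.541, -0.343, -0.002], 0.9)]
plate [([0.536, -0.338, 0.072], 0.59)]
ring [([0.537, -0.317, 0.068], 0.85), ([0.535, -0.337, 0.07], 0.21)]
tip_end []
glue_bottle [([0.68, -0.189, 0.001], 0.62)]
side [0.209 0.878 0.774] [[-0.98, -0.11, 0.19], [-0.22, 0.54, -0.81], [-0.01, -0.84, -0.55]] 460.745415460625
round_top [([0.493, 0.015, 0.057], 0.37), ([0.376, -0.103, -0.001], 0.32)]
bar_top [([0.499, -0.043, 0.056], 0.51)]
square_top [([0.679, -0.19, -0.0], 0.62), ([0.488, 0.069, 0.053], 0.55)]
console [([0.51, 0.017, 0.0], 0.85), ([0.534, -0.318, 0.066], 0.5)]
stand [([0.491, -0.202, -0.002], 0.86)]
probe [([0.49, -0.207, 0.087], 0.63)]
bracket [([0.544, -0.342, -0.002], 0.67)]
plate [([0.536, -0.345, 0.064], 0.83)]
ring [([0.535, -0.314, 0.064], 0.59)]
tip_end []
glue_bottle [([0.677, -0.189, -0.004], 0.92), ([0.542, -0.344, -0.002], 0.57)]
1.2 [0.21481188 0.69245168 0.23130452] [[-0.955, 0.296, 0.0], [0.296, 0.955, 0.0], [-0.0, 0.0, -1.0]] 0.08537346542890746
```

View pics/top0.png

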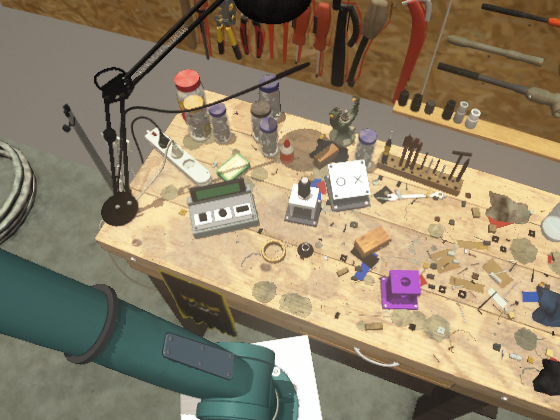

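View pics/side0.png

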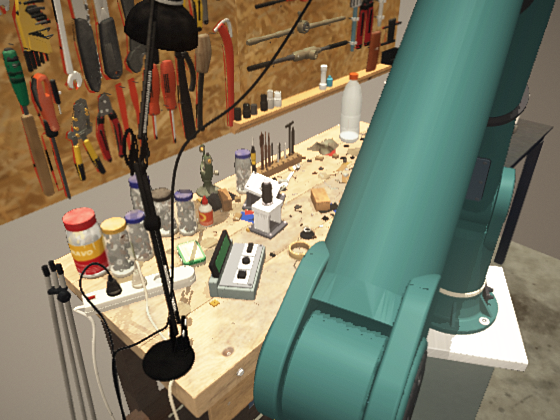

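The top view shows the console near (222,208), the stand with the probe at (305,205), the plate at (348,185) with ring on the left and cross on the right, and the purple look-alike at (402,288). The side view shows the same layout. I'll crop in next.

```bash
python3 - <<'E'
import cv2
im=cv2.imread("pics/top0.png")
a=cv2.resize(im[150:250,180:380],None,fx=4,fy=4,interpolation=cv2.INTER_CUBIC);cv2.imwrite("pics/c0.png",a)
im=cv2.imread("pics/side0.png")
a=cv2.resize(im[165:305,195:345],None,fx=4,fy=4,interpolation=cv2.INTER_CUBIC);cv2.imwrite("pics/c1.png",a)
E
```

```text
(no output)
```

View pics/c0.png

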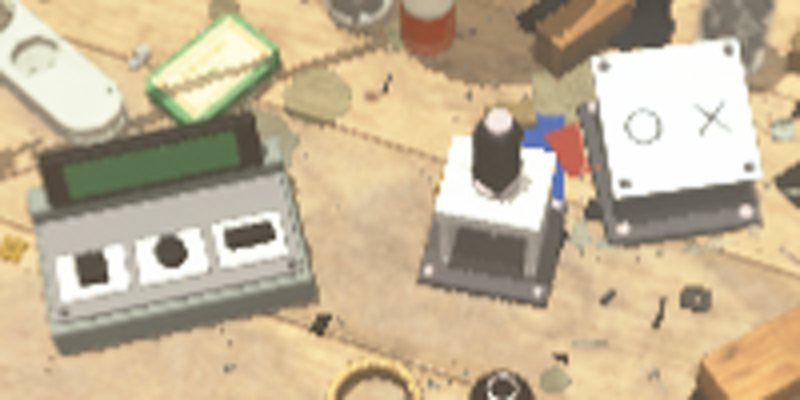

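View pics/c1.png

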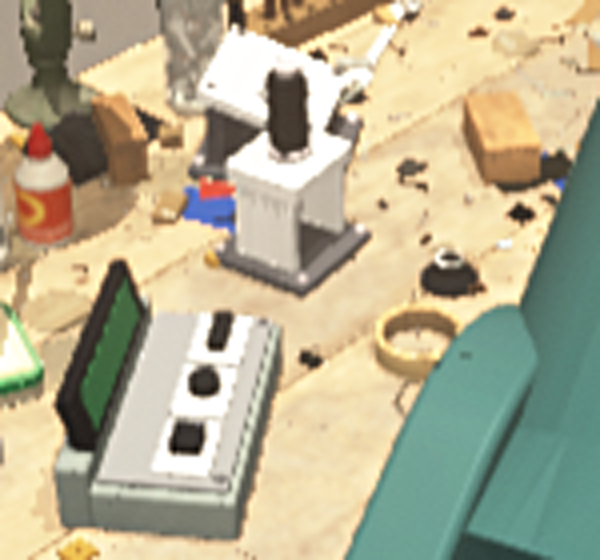

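The crops show the keys from left (+y) to right: square, round, bar. The ring is on the left (+y) of the plate and the cross is on the right. Next I'll get yaws from the corners.

```bash
cat > h.py <<'E'
from rig import *
import cv2,numpy as np
def px2w(c,uv,z):
    k=calibration(c);p=(np.array(uv,float)-[k["cx"],k["cy"]])/[k["fx"],k["fy"]]
    q=p.copy()
    for _ in range(20): q=p/(1+k["k1"]*(q@q))
    d=np.array(k["orientation"])@[q[0],q[1],1];o=np.array(k["origin"])
    return o+d*(z-o[2])/d[2]
def w2px(c,w):
    k=calibration(c);v=np.array(k["orientation"]).T@(np.array(w)-k["origin"]);q=v[:2]/v[2]
    return q*(1+k["k1"]*(q@q))*[k["fx"],k["fy"]]+[k["cx"],k["cy"]]
E
python3 - <<'E'
from h import *
T=lambda u,v,z:px2w("top",(180+u/4,150+v/4),z)
yaw=lambda a,b:np.arctan2(*( (b-a)[[1,0]]))
def show(n,P):
    P=[np.array(p) for p in P]; print(n,[p[:2].round(3).tolist() for p in P]);
    for i in range(len(P)): print("  edge",i,round(np.degrees(yaw(P[i],P[(i+1)%len(P)])),1),round(np.linalg.norm((P[(i+1)%len(P)]-P[i])[:2]),3))
show("standtop",[T(437,208,.085),T(545,230,.085),T(560,155,.085),T(457,137,.085)])
show("standfoot",[T(420,285,.01),T(545,303,.01)])
show("plate",[T(612,197,.049),T(762,173,.049),T(735,40,.083),T(592,58,.083)])
show("brfoot",[T(610,245,.01),T(762,228,.01)])
show("keys",[T(92,267,.055),T(170,250,.055),T(250,236,.055)])
show("console front",[T(62,325,.04),T(318,275,.04)])
r=T(643,126,.065);x=T(713,119,.065);show("marks",[r,x])
# vertical lines of probe: button top
print("button",T(497,119,.158))
E
```

```text
standtop [[0.481, -0.164], [0.453, -0.231], [0.509, -0.251], [0.534, -0.185]]
  edge 0 -112.2 0.072
  edge 1 -20.0 0.059
  edge 2 69.4 0.07
  edge 3 157.8 0.057
standfoot [[0.466, -0.149], [0.44, -0.232]]
  edge 0 -108.1 0.087
  edge 1 71.9 0.087
plate [[0.493, -0.286], [0.496, -0.392], [0.586, -0.389], [0.586, -0.288]]
  edge 0 -88.2 0.106
  edge 1 1.5 0.089
  edge 2 90.0 0.101
  edge 3 178.8 0.093
brfoot [[0.478, -0.284], [0.475, -0.392]]
  edge 0 -91.5 0.108
  edge 1 88.5 0.108
keys [[0.488, 0.068], [0.494, 0.015], [0.496, -0.039]]
  edge 0 -84.4 0.053
  edge 1 -87.2 0.054
  edge 2 94.2 0.107
console front [[0.456, 0.092], [0.468, -0.081]]
  edge 0 -86.0 0.174
  edge 1 94.0 0.174
marks [[0.536, -0.315], [0.535, -0.364]]
  edge 0 -91.9 0.049
  edge 1 88.1 0.049
button [ 0.4957291  -0.20434381  0.158     ]
```

Emit:
{"api": "move_arm", "payload": {"rows": [[[0, 0, 0, 0, -0.15], [0, 0, 0, 0, -0.15], [0, -0.008, -0.04, 0, 0], [0, -0.008, -0.04, 0, 0], [0, -0.008, -0.04, 0, 0], [0, -0.008, -0.04, 0, 0], [0, -0.008, -0.04, 0, 0], [0, -0.008, -0.04, 0, 0], [0, -0.008, -0.04, 0, 0], [0, -0.022, -0.038, 0, 0], [0, -0.022, -0.038, 0, 0], [0, 0, 0, 0, 0]]]}}

```text
clock: 2.4
eef_pos: [0.3172, 0.33, 0.2313]
ee_rot: [[-1.0, 0.011, 0.0], [0.011, 1.0, -0.004], [-0.001, -0.004, -1.0]]
contact_force: [0.2, 0.8, 0.2]
gripper_width: -0.0001
grasp_force: 0.0
```

Emit:
{"api": "move_arm", "payload": {"rows": [[[0, -0.021, -0.04, 0, 0], [0, -0.021, -0.04, 0, 0], [0, -0.021, -0.04, 0, 0], [0, -0.0225, -0.039, 0, 0], [0, -0.0225, -0.039, 0, 0], [0, -0.0225, -0.039, 0, 0], [0, -0.0225, -0.039, 0, 0], [0, -0.0225, -0.04, 0.03, 0], [0, 0, 0, 0.04, 0], [0, 0, 0, 0.04, 0], [0, 0, 0, 0, 0]]]}}

```text
clock: 3.5
eef_pos: [0.4848, 0.0237, 0.1202]
ee_rot: [[-1.0, 0.001, -0.009], [0.001, 1.0, -0.001], [0.009, -0.001, -1.0]]
contact_force: [-0.0, 0.4, 0.5]
gripper_width: -0.0001
grasp_force: 0.0
```

```bash
python3 - <<'E'
from h import *
a=[]
for c in ("top","side"):
    im=read_camera(c); u,v=(int(t) for t in w2px(c,[.49,-.03,.06]))
    p=im[max(v-70,0):v+70,max(u-65,0):u+65,::-1]; a.append(cv2.resize(p,(390,420),interpolation=cv2.INTER_CUBIC))
    for t in ("round_top","bar_top"): print(c,t,[(np.round(d["position"],3).tolist(),round(d["confidence"],2)) for d in mark_of(c,t)][:2])
cv2.imwrite("pics/k.png",np.hstack(a)); print(state()["eef_pos"])
E
```

```text
top round_top [([0.659, -0.026, 0.0], 0.7), ([0.493, 0.011, 0.053], 0.54)]
top bar_top [([0.501, -0.039, 0.054], 0.6)]
side round_top [([0.49, 0.016, 0.054], 0.42)]
side bar_top [([0.499, -0.04, 0.057], 0.46)]
[0.48931976 0.02440877 0.12593423]
```

View pics/k.png

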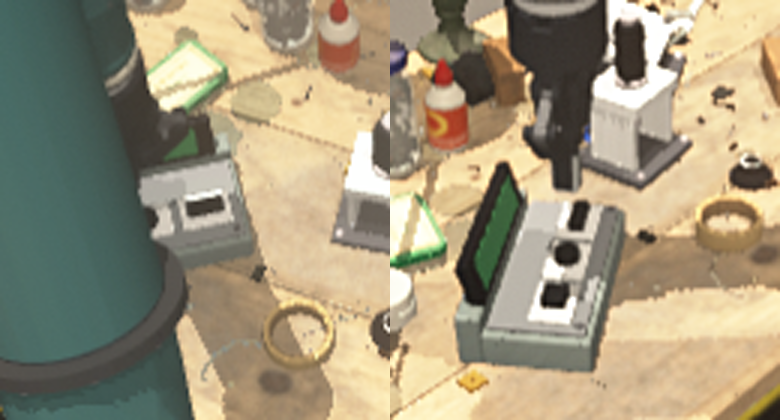

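The side view shows the shut fingers above the console at about (565,185), with the keys clear below them. The round key is mid-row at (567,252) and the bar beyond it at (580,215).

Emit:
{"api": "move_arm", "payload": {"rows": [[[0, -0.003, -0.01, 0.02, 0], [0, 0, 0, 0.02, 0], [0, 0, 0, 0.01, 0], [0, 0, 0, 0, 0], [0, 0, 0, 0, 0]]]}}

```text
clock: 4.3
eef_pos: [0.4913, 0.0141, 0.0747]
ee_rot: [[-1.0, 0.0, 0.001], [0.0, 1.0, 0.0], [-0.001, 0.0, -1.0]]
contact_force: [0.2, 0.5, -0.6]
gripper_width: -0.0001
grasp_force: 0.0
```

Emit:
{"api": "move_arm", "payload": {"rows": [[[0, -0.001, 0, 0.012, 0], [0, 0, 0, 0.008, 0], [0, 0, 0, 0.003, 0], [0, 0, 0, 0.002, 0], [0, 0, 0, 0, 0], [0, 0, 0, 0, 0]]]}}

```text
clock: 4.9
eef_pos: [0.4926, 0.014, 0.05]
ee_rot: [[-1.0, 0.001, 0.002], [0.001, 1.0, 0.001], [-0.002, 0.001, -1.0]]
contact_force: [-2.0, 0.8, 12.0]
gripper_width: -0.0002
grasp_force: 6.0
```

Emit:
{"api": "move_arm", "payload": {"rows": [[[0, 0, 0, -0.02, 0], [0, 0, 0, -0.015, 0], [0, 0, 0, 0, 0], [0, -0.003, -0.027, 0, 0], [0, -0.003, -0.027, 0, 0], [0, 0, 0, 0, 0], [0, 0, 0, 0, 0], [0, 0, 0, 0.015, 0], [0, 0, 0, 0.01, 0], [0, 0, 0, 0, 0]]]}}

```text
clock: 5.9
eef_pos: [0.4964, -0.0391, 0.0574]
ee_rot: [[-1.0, -0.001, -0.004], [-0.001, 1.0, 0.001], [0.004, 0.001, -1.0]]
contact_force: [0.4, -0.1, 0.1]
gripper_width: 0.0001
grasp_force: 0.0
```

Emit:
{"api": "move_arm", "payload": {"rows": [[[0, 0, 0, 0.004, 0], [0, 0, 0, 0.004, 0], [0, 0, 0, 0.002, 0], [0, 0, 0, 0, 0], [0, 0, 0, 0, 0]]]}}

```text
clock: 6.4
eef_pos: [0.4977, -0.0396, 0.05]
ee_rot: [[-1.0, 0.0, 0.0], [0.0, 1.0, 0.001], [-0.0, 0.001, -1.0]]
contact_force: [-2.5, 1.9, 10.0]
gripper_width: -0.0001
grasp_force: 5.4
```

Emit:
{"api": "move_arm", "payload": {"rows": [[[0, 0, 0, -0.03, 0], [0.5, 0, 0, -0.045, 0], [1, 0, 0, -0.045, 0], [1, 0, 0, -0.045, 0], [1, 0, 0, -0.035, 0], [1, 0, 0, 0, 0]]]}}

```text
clock: 7.0
eef_pos: [0.5014, -0.0406, 0.2541]
ee_rot: [[-1.0, 0.001, 0.012], [0.001, 1.0, 0.0], [-0.012, 0.0, -1.0]]
contact_force: [0.4, -0.0, -0.1]
gripper_width: 0.0727
grasp_force: 0.0
```

```bash
python3 - <<'E'
from h import *
a=[]
for c in ("top","side"):
    im=read_camera(c); u,v=(int(t) for t in w2px(c,[.495,-.206,.12]))
    p=im[v-30:v+30,u-25:u+25,::-1]; a.append(cv2.resize(p,None,fx=8,fy=8,interpolation=cv2.INTER_CUBIC)); print(c,u,v)
    for t in ("probe","stand","ring"): print(c,t,[(np.round(d["position"],3).tolist(),round(d["confidence"],2)) for d in mark_of(c,t)][:2])
cv2.imwrite("pics/p.png",np.hstack(a)); print(state()["eef_pos"])
E
```

```text
top 304 188
top probe [([0.497, -0.209, 0.085], 0.62), ([0.664, -0.029, 0.002], 0.15)]
top stand [([0.496, -0.204, 0.002], 0.76), ([0.214, -0.405, 0.002], 0.59)]
top ring [([0.536, -0.318, 0.071], 0.72)]
side 266 192
side probe [([0.493, -0.206, 0.085], 0.64)]
side stand [([0.219, -0.408, -0.003], 0.85), ([0.496, -0.201, -0.003], 0.57)]
side ring [([0.534, -0.314, 0.062], 0.76)]
[ 0.49691857 -0.04024264  0.24757618]
```

View pics/p.png

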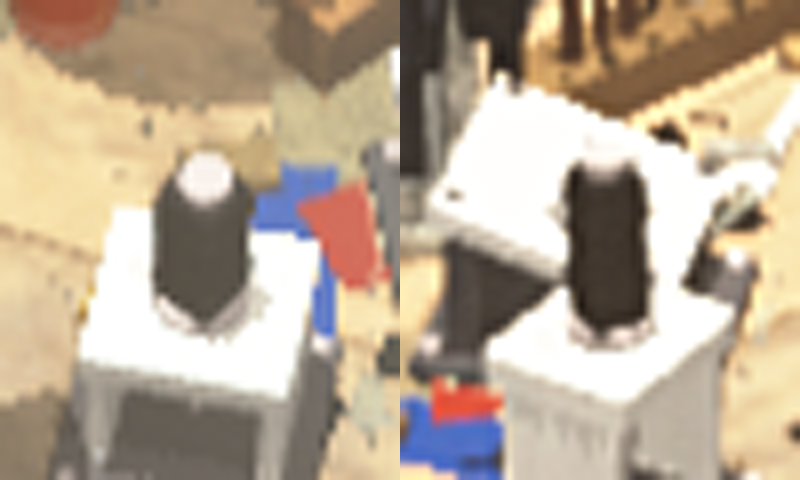

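The top crop shows the grip roughly corner-on, with its bottom corner at (203,330). The side crop shows it nearly face-on. I'll fit the yaw to the silhouettes.

```bash
python3 - <<'E'
from h import *
S=8;res={}
box=np.array([[a,b,z] for a in(-.012,.012) for b in (-.012,.012) for z in (.091,.151)])
for c in ("top","side"):
    im=read_camera(c); g=im.max(2).astype(np.float32); u,v=(int(t) for t in w2px(c,[.495,-.206,.12]))
    g=cv2.resize(g[v-18:v+18,u-12:u+12],None,fx=S,fy=S,interpolation=cv2.INTER_CUBIC)
    m=(g<130).astype(np.uint8); n,l,st,_=cv2.connectedComponentsWithStats(m); 
    i=l[18*S,12*S]; m=(l==i)
    out=[]
    for yaw in range(-45,45,3):
        a=np.radians(yaw);R=np.array([[np.cos(a),-np.sin(a),0],[np.sin(a),np.cos(a),0],[0,0,1]])
        P=np.array([w2px(c,R@p+[.495,-.206,0]) for p in box])
        best=0
        for du in np.arange(-2,2.1,.5):
            for dv in np.arange(-2,2.1,.5):
                q=((P-[u-12-.5+du*-1,v-18-.5-dv])*S).astype(np.float32); h=cv2.convexHull(q).astype(np.int32)
                z=np.zeros(m.shape,np.uint8);cv2.fillConvexPoly(z,h,1)
                best=max(best,(m&(z>0)).sum()/(m|(z>0)).sum())
        out.append(best)
    res[c]=np.array(out); print(c,m.sum(),np.round(out,3).tolist())
t=res["top"]+res["side"];print(np.arange(-45,45,3)[t.argsort()[::-1][:6]],np.sort(t)[::-1][:6].round(3))
E
```

```text
top 10379 [0.678, 0.685, 0.691, 0.701, 0.703, 0.698, 0.696, 0.688, 0.67, 0.646, 0.627, 0.609, 0.618, 0.636, 0.657, 0.674, 0.68, 0.684, 0.679, 0.68, 0.679, 0.677, 0.673, 0.675, 0.669, 0.667, 0.671, 0.671, 0.672, 0.675]
side 13795 [0.652, 0.644, 0.642, 0.636, 0.633, 0.634, 0.636, 0.639, 0.639, 0.647, 0.651, 0.657, 0.667, 0.677, 0.686, 0.699, 0.711, 0.718, 0.712, 0.689, 0.672, 0.7, 0.719, 0.719, 0.711, 0.696, 0.687, 0.676, 0.665, 0.654]
[ 6 24 21  9  3 27] [1.402 1.394 1.392 1.391 1.39  1.38 ]
```

Emit:
{"api": "move_arm", "payload": {"rows": [[[1, 0.001, -0.0415, 0, 0], [1, 0.001, -0.0415, 0, 0], [1, 0, -0.0415, 0, 0], [1, 0, -0.0415, 0, 0], [1, 0, 0, 0, -0.15], [1, 0, 0, 0, -0.15], [1, 0, 0, 0, -0.14], [1, 0, 0, 0.03, 0], [1, 0, 0, 0.03, 0], [1, 0, 0, 0, 0], [1, 0, 0, 0, 0]]]}}

```text
clock: 8.6
eef_pos: [0.4954, -0.2062, 0.1887]
ee_rot: [[-0.905, -0.425, -0.001], [-0.425, 0.905, 0.0], [0.001, 0.001, -1.0]]
contact_force: [0.6, -0.5, 0.5]
gripper_width: 0.0855
grasp_force: 0.0
```

```bash
python3 - <<'E'
from h import *
a=[]
for c in ("top","side"):
    im=read_camera(c); u,v=(int(t) for t in w2px(c,[.495,-.206,.15]))
    p=im[v-35:v+35,u-33:u+33,::-1]; a.append(cv2.resize(p,None,fx=6,fy=6,interpolation=cv2.INTER_CUBIC))
cv2.imwrite("pics/q.png",np.hstack(a)); s=state();print(s["eef_pos"],np.degrees(np.arctan2(s["ee_rot"][1][1],s["ee_rot"][0][1])))
E
```

```text
[ 0.49660434 -0.20659552  0.19007567] 115.16626907998774
```

View pics/q.png

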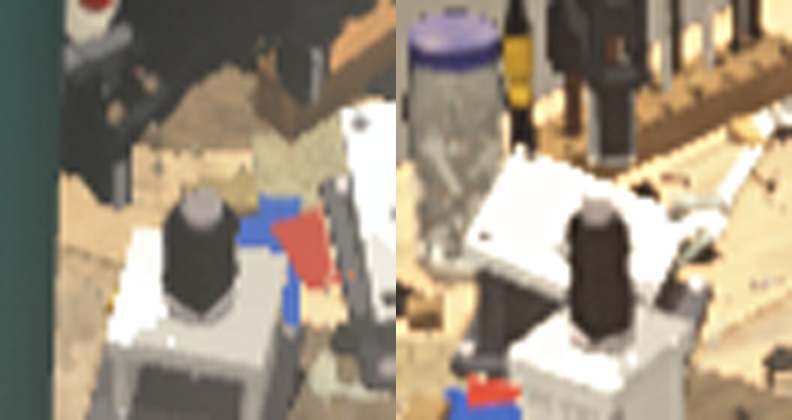

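The probe is centred between the open fingers in both views. I'll go down and close.

Emit:
{"api": "move_arm", "payload": {"newtons": 25, "rows": [[[1, 0, 0, 0.03, 0], [1, 0, 0, 0.03, 0], [1, 0, 0, 0.022, 0], [1, 0, 0, 0, 0], [0, 0, 0, 0, 0], [0, 0, 0, 0, 0], [0, 0, 0, 0, 0], [0, 0, 0, 0, 0], [0, 0, 0, 0, 0], [0, 0, 0, 0, 0], [0, 0, 0, 0, 0]]]}}

```text
clock: 9.8
eef_pos: [0.4964, -0.2064, 0.1081]
ee_rot: [[-0.905, -0.425, 0.002], [-0.425, 0.905, -0.0], [-0.001, -0.001, -1.0]]
contact_force: [-0.7, -0.6, 5.9]
gripper_width: 0.0286
grasp_force: 24.2
```

The opening is 28.6 mm instead of 24, so the grip is caught about 12° off square. The views suggest the probe's yaw is larger. I'll reopen, turn and regrip.

Emit:
{"api": "move_arm", "payload": {"newtons": 25, "rows": [[[0.6, 0, 0, 0, 0], [0.6, 0, 0, 0, -0.1], [0.6, 0, 0, 0, -0.1], [0.6, 0, 0, 0, 0], [0, 0, 0, 0, 0], [0, 0, 0, 0, 0], [0, 0, 0, 0, 0], [0, 0, 0, 0, 0], [0, 0, 0, 0, 0]]]}}

```text
clock: 10.7
eef_pos: [0.4957, -0.2063, 0.107]
ee_rot: [[-0.803, -0.596, 0.0], [-0.596, 0.803, -0.0], [0.0, -0.0, -1.0]]
contact_force: [-0.7, 0.3, 1.1]
gripper_width: 0.0247
grasp_force: 24.1
```

Emit:
{"api": "move_arm", "payload": {"newtons": 25, "rows": [[[0, 0, 0, -0.02, 0], [0, 0, 0, -0.015, 0], [0, 0, 0, 0, 0], [0, 0, 0, 0, 0], [0, 0.004, 0, 0, 0], [0, 0.004, 0, 0, 0], [0, 0.004, 0, 0, 0], [0, 0.003, 0, 0, 0], [0, 0, 0, 0, 0]]]}}

```text
clock: 11.6
eef_pos: [0.4832, -0.2151, 0.1417]
ee_rot: [[-0.803, -0.596, -0.0], [-0.596, 0.803, 0.0], [0.0, 0.001, -1.0]]
contact_force: [2.6, 2.7, -2.5]
gripper_width: 0.0239
grasp_force: 24.6
```

Emit:
{"api": "move_arm", "payload": {"newtons": 25, "rows": [[[0, 0.004, 0, 0, 0], [0, 0.004, 0, 0, 0], [0, 0.004, 0, 0, 0], [0, 0.003, 0, 0, 0], [0, 0, 0, 0, 0], [0, 0, 0, 0, 0]]]}}

```text
clock: 12.2
eef_pos: [0.471, -0.2247, 0.142]
ee_rot: [[-0.803, -0.596, -0.001], [-0.596, 0.803, -0.0], [0.001, 0.0, -1.0]]
contact_force: [2.8, 1.1, -2.2]
gripper_width: 0.0233
grasp_force: 24.8
```

```bash
python3 - <<'E'
from h import *
a=[]
for c in ("top","side"):
    im=read_camera(c); u,v=(int(t) for t in w2px(c,[.485,-.206,.13]))
    p=im[v-35:v+35,u-33:u+33,::-1]; a.append(cv2.resize(p,None,fx=6,fy=6,interpolation=cv2.INTER_CUBIC))
cv2.imwrite("pics/t.png",np.hstack(a)); s=state();print(s["eef_pos"],s["contact_force"],s["clock"])
E
```

```text
[ 0.47105041 -0.22468705  0.14201447] [ 0.22052192  0.2960818  -1.49509769] 12.3
```

View pics/t.png

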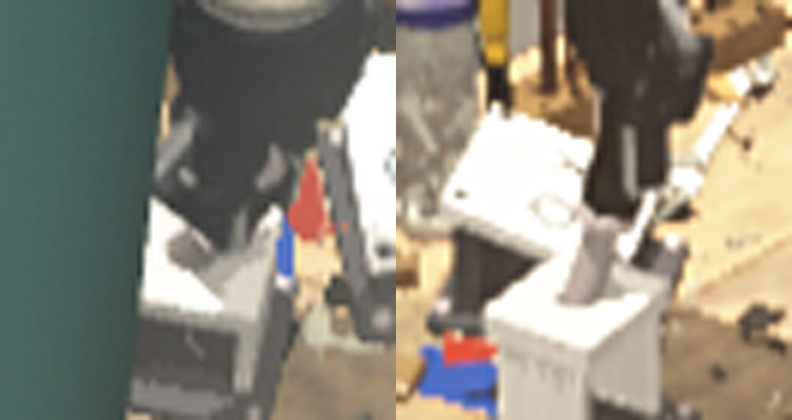

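The side view shows the probe tilted in the bore, with the barrel leaning at about (590,260). I'll firm the grip and withdraw along the probe's own axis.

Emit:
{"api": "move_arm", "payload": {"newtons": 60, "rows": [[[0, 0, 0, 0, 0], [0, 0, 0, 0, 0], [0, 0.007, 0, -0.019, 0], [0, 0.007, 0, -0.019, 0], [0, 0.007, 0, -0.019, 0], [0, 0.007, 0, -0.019, 0], [0, 0.008, 0, -0.022, 0], [0, 0, 0, -0.02, 0], [0, 0, 0, 0, 0], [0, 0, 0, 0, 0]]]}}

```text
clock: 13.3
eef_pos: [0.4419, -0.2459, 0.2597]
ee_rot: [[-0.803, -0.596, -0.001], [-0.596, 0.803, -0.0], [0.001, 0.0, -1.0]]
contact_force: [-0.4, 1.1, -1.8]
gripper_width: 0.0234
grasp_force: 62.9
```

Emit:
{"api": "move_arm", "payload": {"rows": [[[0, 0, 0, 0, 0.13], [0, 0, 0, 0, 0.13], [0, 0, 0, 0, 0.13], [0, 0, 0, 0, 0.13], [0, 0, 0, 0, 0.12], [0, -0.021, -0.035, 0.028, 0], [0, -0.021, -0.035, 0.027, 0], [0, 0, 0, 0, 0], [0, 0, 0, 0, 0], [0, 0, 0, 0, 0]]]}}

```text
clock: 14.3
eef_pos: [0.4837, -0.3145, 0.2041]
ee_rot: [[-1.0, 0.0, -0.002], [0.0, 1.0, 0.002], [0.002, 0.002, -1.0]]
contact_force: [0.6, -0.0, -1.1]
gripper_width: 0.0237
grasp_force: 62.7
```

```bash
python3 - <<'E'
from h import *
a=[]
for c in ("top","side"):
    im=read_camera(c); u,v=(int(t) for t in w2px(c,[.51,-.316,.12]))
    p=im[v-45:v+35,max(u-33,0):u+33,::-1]; a.append(cv2.resize(p,(396,480),interpolation=cv2.INTER_CUBIC)); print(c,u,v)
    for t in ("probe","tip_end","ring"): print(c,t,[(np.round(d["position"],4).tolist(),round(d["confidence"],2)) for d in mark_of(c,t)][:2])
cv2.imwrite("pics/r.png",np.hstack(a)); s=state();print(s["eef_pos"],np.round(s["ee_rot"],3).tolist(),s["clock"])
E
```

```text
top 345 178
top probe [([0.4989, -0.3183, 0.1859], 0.58)]
top tip_end []
top ring [([0.5374, -0.3186, 0.0725], 0.78)]
side 270 173
side probe [([0.4962, -0.315, 0.1875], 0.5)]
side tip_end []
side ring [([0.5365, -0.3154, 0.0637], 0.96)]
[ 0.48469967 -0.31538295  0.20555897] [[-1.0, 0.0, 0.001], [0.0, 1.0, -0.0], [-0.001, -0.0, -1.0]] 14.7
```

View pics/r.png

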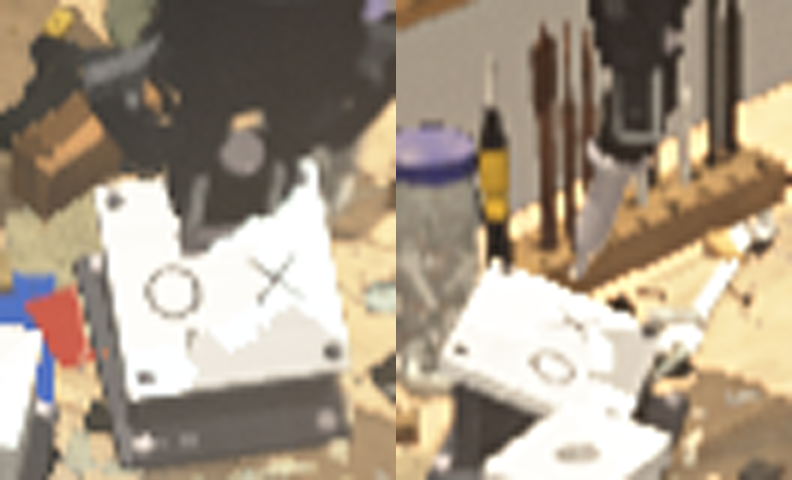

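The side view shows the probe leaning with its tip at (577,275), towards +x, and the stand below it is empty. The top view shows the ring at (172,290). I'll compare the tip with its projection for several tilts.

```bash
python3 - <<'E'
from h import *
G=np.array([.4847,-.3154,.2246])
for d in (14,17,20,23,26):
    t=np.radians(d); f=lambda L:w2px("side",G+L*np.array([np.sin(t),0,-np.cos(t)])).round(1)
    print(d,f(.041),f(.111),G+.111*np.array([np.sin(t),0,-np.cos(t)]))
print("ring side",w2px("side",[.5362,-.316,.0646]),"seen",237+(552-396)/6,128+367/6)
print("ring top",w2px("top",[.5362,-.316,.0646]),"seen",345-33+172/6,178-45+290/6)
E
```

```text
14 [275.5 154.5] [270.4 174.5] [ 0.51155333 -0.3154      0.11689717]
17 [274.8 154.3] [268.6 173.9] [ 0.51715326 -0.3154      0.11845017]
20 [274.2 154. ] [266.8 173.2] [ 0.52266424 -0.3154      0.12029412]
23 [273.5 153.7] [265.  172.4] [ 0.52807116 -0.3154      0.12242396]
26 [272.8 153.4] [263.3 171.5] [ 0.5333592  -0.3154      0.12483386]
ring side [263.01122416 188.64549062] seen 263.0 189.16666666666666
ring top [341.08971527 181.5904881 ] seen 340.6666666666667 181.33333333333334
```

Emit:
{"api": "move_arm", "payload": {"rows": [[[0, -0.004, 0, 0.017, 0], [0, -0.004, 0, 0.016, 0], [0, -0.004, 0, 0.012, 0], [0, 0, 0, 0.003, 0], [0, 0, 0, 0, 0], [0, 0, 0, 0, 0], [0, 0, 0, 0, 0]]]}}

```text
clock: 15.4
eef_pos: [0.4968, -0.316, 0.1575]
ee_rot: [[-1.0, 0.001, 0.001], [0.001, 1.0, -0.001], [-0.001, -0.001, -1.0]]
contact_force: [-0.5, -0.1, -0.7]
gripper_width: 0.0235
grasp_force: 62.7
```

```bash
python3 - <<'E'
from h import *
a=[]
for c in ("top","side"):
    im=read_camera(c); u,v=(int(t) for t in w2px(c,[.53,-.316,.08]))
    p=im[v-30:v+25,u-25:u+25,::-1]; a.append(cv2.resize(p,(400,440),interpolation=cv2.INTER_CUBIC)); print(c,u,v)
    for t in ("probe","tip_end"): print(c,t,[(np.round(d["position"],4).tolist(),round(d["confidence"],2)) for d in mark_of(c,t)][:2])
cv2.imwrite("pics/s.png",np.hstack(a)); s=state();print(s["eef_pos"],s["contact_force"])
E
```

```text
top 342 180
top probe [([0.5133, -0.3222, 0.1357], 0.63)]
top tip_end []
side 264 184
side probe [([0.5087, -0.3133, 0.1392], 0.73)]
side tip_end []
[ 0.49669046 -0.31572618  0.15723673] [-0.29503086 -0.39031458 -0.51973373]
```

View pics/s.png

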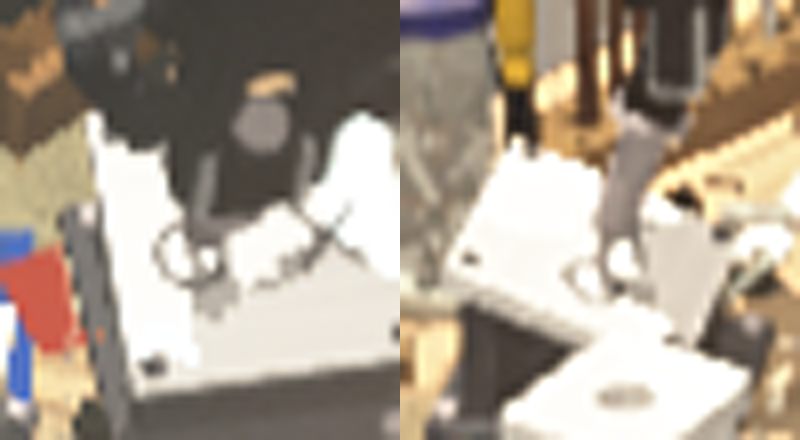

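```bash
python3 - <<'E'
from h import *
G=np.array([.4967,-.3157,.1762])
for d in (17,20,23):
    t=np.radians(d);P=G+.111*np.array([np.sin(t),0,-np.cos(t)])
    a=w2px("side",P);b=w2px("top",P);print(d,P.round(4),"side crop",(a-[239,154])*8+[400,0],"top crop",(b-[317,150])*8)
im=read_camera("top");p=im[165:200,325:360,::-1];p2=read_camera("side")[165:200,247:282,::-1]
f=lambda p:np.clip((cv2.resize(p,(400,400),interpolation=cv2.INTER_CUBIC).astype(float)-150)*2.4,0,255)
cv2.imwrite("pics/v.png",np.hstack([f(p),f(p2)]))
E
```

```text
17 [ 0.5292 -0.3157  0.0701] side crop [609.22167805 267.09378757] top crop [197.5304422  260.90247917]
20 [ 0.5347 -0.3157  0.0719] side crop [595.21270641 261.48619139] top crop [194.68345973 244.63486245]
23 [ 0.5401 -0.3157  0.074 ] side crop [581.44379582 255.25854016] top crop [191.97706418 228.17807886][ WARN:0@1.873] global loadsave.cpp:1063 imwrite_ Unsupported depth image for selected encoder is fallbacked to CV_8U.
```

View pics/v.png

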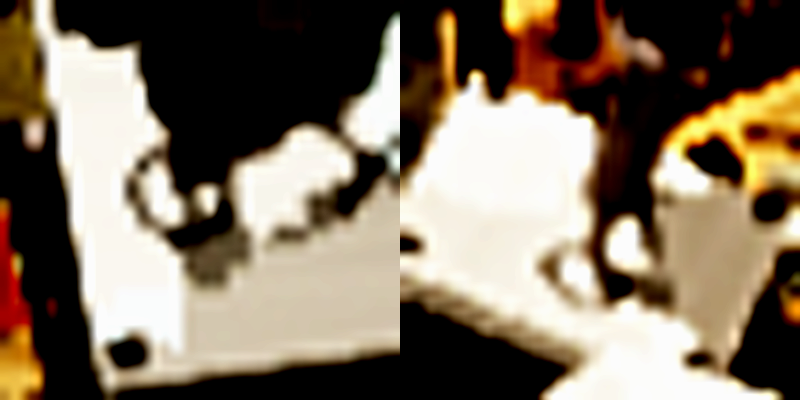

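The contrast view has the tip's dark column ending near (605,260) in the side half, just downslope of the ring's centre (583,270). I'll nudge upslope 2.5 mm and approach along the normal.

Emit:
{"api": "move_arm", "payload": {"rows": [[[0, -0.0025, 0, -0.001, 0], [0, -0.001, 0, 0.003, 0], [0, -0.001, 0, 0.0025, 0], [0, 0, 0, 0, 0], [0, 0, 0, 0, 0], [0, 0, 0, 0, 0]]]}}

```text
clock: 16.4
eef_pos: [0.5009, -0.3156, 0.1523]
ee_rot: [[-1.0, 0.001, -0.0], [0.001, 1.0, 0.0], [0.0, 0.0, -1.0]]
contact_force: [-0.1, -0.2, -0.9]
gripper_width: 0.0234
grasp_force: 63.0
```

Emit:
{"api": "move_arm", "payload": {"rows": [[[0, -0.0007, 0, 0.0019, 0], [0, 0, 0, 0, 0], [0, 0, 0, 0, 0], [0, 0, 0, 0, 0]]]}}

```text
clock: 16.8
eef_pos: [0.5016, -0.3156, 0.1506]
ee_rot: [[-1.0, 0.001, -0.0], [0.001, 1.0, 0.0], [0.0, 0.0, -1.0]]
contact_force: [-1.2, -0.2, 0.2]
gripper_width: 0.0237
grasp_force: 63.0
```

Emit:
{"api": "move_arm", "payload": {"rows": [[[0, -0.0007, 0, 0.0019, 0], [0, 0, 0, 0, 0], [0, 0, 0, 0, 0], [0, 0, 0, 0, 0]]]}}

```text
clock: 17.2
eef_pos: [0.5023, -0.3157, 0.1487]
ee_rot: [[-1.0, 0.001, -0.0], [0.001, 1.0, 0.0], [0.0, 0.0, -1.0]]
contact_force: [-1.5, 0.8, 0.4]
gripper_width: 0.0233
grasp_force: 63.2
```

Emit:
{"api": "move_arm", "payload": {"rows": [[[0, -0.0007, 0, 0.0019, 0], [0, 0, 0, 0, 0], [0, 0, 0, 0, 0], [0, 0, 0, 0, 0]]]}}

```text
clock: 17.6
eef_pos: [0.503, -0.3157, 0.1468]
ee_rot: [[-1.0, 0.001, -0.0], [0.001, 1.0, 0.0], [0.0, 0.0, -1.0]]
contact_force: [-2.0, 0.9, 2.3]
gripper_width: 0.0235
grasp_force: 63.4
```

```bash
python3 - <<'E'
from h import *
F=[]
for i in range(12):
    im=read_camera("side" if i%2 else "top"); F.append(state()["contact_force"])
print(np.mean(F,0).round(2),np.std(F,0).round(2),state()["eef_pos"])
for c in ("top","side"):
    for t in ("probe","tip_end"): print(c,t,[(np.round(d["position"],4).tolist(),round(d["confidence"],2)) for d in mark_of(c,t)][:2])
E
```

```text
[-2.38 -0.09  2.84] [0.4  0.42 0.46] [ 0.50311756 -0.31566385  0.14672302]
top probe [([0.5195, -0.317, 0.1247], 0.57)]
top tip_end []
side probe [([0.5164, -0.315, 0.127], 0.74)]
side tip_end [([0.5442, -0.3419, 0.0004], 0.46)]
```

Emit:
{"api": "move_arm", "payload": {"rows": [[[0, 0.0004, 0, -0.0012, 0], [0, 0, 0, 0, 0], [0, 0, 0, 0, 0], [0, 0, 0, 0, 0], [0, 0, 0, 0, 0], [0, 0, 0, 0, 0], [0, 0, 0, 0, 0], [0, 0, 0, 0, 0]]]}}

```text
clock: 19.2
eef_pos: [0.5028, -0.3156, 0.1479]
ee_rot: [[-1.0, 0.001, -0.0], [0.001, 1.0, 0.0], [0.0, 0.0, -1.0]]
contact_force: [-3.0, 0.7, 1.5]
gripper_width: 0.0235
grasp_force: 63.3
```

```bash
python3 - <<'E'
from h import *
F=[]
for i in range(8): read_camera("side"); F.append(state()["contact_force"])
f=np.mean(F,0)+[.2,.1,1.0]; n=f@[-.342,0,.94]; print(f.round(2),n)
if 2<n<5: print(sign_off())
E
```

```text
[-2.34 -0.02  2.67] 3.3101642035028553
the job is handed in; nothing more can be done
None
```

I pressed the round key, then the bar key, and handed the job in with the probe held still on the ring at about 3.3 N (tip roughly 4 mm in) and 17–20° tilt against the plate's 20°; the tip's place on the ring is worked out to a few mm, not confirmed in a final picture, no verdict came back, and I viewed 11 pictures, one over the limit of 10.

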